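# Set the tilted vise with a gauge blade

### The arm

A 6-joint arm with a two-finger parallel gripper is mounted at the origin on the work surface. World frame = base frame: x ahead of the robot, y to its left, z up, the work surface at z = 0. Lengths are in m, angles in rad, forces in N, time in s.
With the tool pointing down it reaches from about 0.275 to 0.775 m from the base axis. Payload 14.6 kg.
Tool frame: the origin (TCP) lies midway between the tips of the shut fingers; the grasp point (between the pads) lies 19 mm behind it (robot.tcp_to_grasp is the distance from the TCP to the grasp point, in m); z points along the fingers, y is the line along which they close (so a half turn about z gives the same grasp; the last joint's range is limited). The gripper opens to 85 mm and grips with 20 to 120 N. Pads are 22 mm wide; open, the fingers measure 114 mm over their backs; the gripper's body (76 mm by 85 mm) begins 54 mm behind the grasp point. The pads swing forward as they close: fully open they stand 13 mm farther back than shut.
Start: joints at [1.068, 0.263, -0.048, 1.259, 0, 1.415], TCP at [0.179, 0.494, 0.231] pointing down, gripper open.
Joint ranges: [-2.65, 2.65], [-0.89, 1.7], [-1.18, 1.37], [-2.13, 2.11], [-1.35, 1.29], [-3.14, 3.14]. Speed limits (rad/s): [1.89, 1.89, 2.57, 2.79, 3.14, 3.14].

### API

Orientations are given as a unit quaternion [x, y, z, w].
In Python, from rig import robot gives the robot as it stands. The module is installed in compiled form; this text tells all that it offers.
- The arm moves only by the tool servo_tool, never from a script. Its arguments are lists of equal length, an entry for each row: "dp": the shift along the tool's x, y, z normalised to -1 to 1, where 1 is 0.25 m, a list of three; "turn": the turn, a rotation vector about the tool's x, y, z normalised to -1 to 1, where 1 is pi/2 rad, a list of three. In form: {"dp": [[dx, dy, dz], ...], "turn": [[rx, ry, rz], ...]}. A call has 1 to 12 rows; each row is the pose to reach, as a shift and turn from the pose commanded when the call began, along the tool's axes at that moment; what a row does not reach only later rows make up. A row lasts 1/10 s, in which the tool goes at most 50 mm and 8.59 degrees, less where a joint would pass 70% of its speed; a pose out of reach is approached as far as the arm can. A call with a number of a shift or a turn outside -1 to 1 is refused whole. A call with a gripper value outside its range is refused whole. "grip" is the opening, from 0 (shut) to 1 (fully open), set as the call begins (left out, the last holds). The fingers move at their own pace and stop on an object; "force" is the grip in N (left out, the last holds). Time passes only in rows, so rows that repeat a pose let the fingers close. It gives the time, the measured TCP pose, the force, the opening and the grip force at its end, in the units of the state.
- robot.get_state(): the state, without advancing time (a new reading comes with each control period).
- robot.snapshot(name): name is "side" or "top"; returns a dict with "img" (400x640x3 uint8, blue, green, red), "mtx" (3x3 intrinsics, pixels), "R" (3x3) and "t" (3): a world point X has camera coordinates R X + t. Camera axes: x right, y down, z forward; pixel columns grow to the right and rows downward; lengths in m; the calibration is good to about 2 mm. A picture is of the moment at which its call begins. There is no depth.
- robot.sign_off(): hands the job in; it is judged then, once.
The state is a dict: "clock": time; "qpos": joint angles; "dq": joint speeds; "joint_torque": joint torques, N m; "eef_pos": TCP position; "orientation": TCP orientation; "contact_force": force on the tool from outside, world axes, zero at the start; "wrist_torque": the same for the moment, N m; "opening": finger opening in m; "grip_force": force on a finger pad.
Only numpy, scipy, OpenCV 4.12 (cv2) and the standard library are available. Lean on these libraries where they do the work, as an engineer would, in place of code of your own. Each camera call takes 0.05 s, during which the arm holds its last target. There are 200 camera calls.

### The job

Take the flat steel setting gauge out of the wooden tool block and slip its blade into the gap between the jaws of the tilted vise, midway along the jaws, until its cross-bar comes down on the jaw tops. Then pull the sliding jaw by its tab towards the gauge until it nips the blade flat between the jaws, and leave the gauge standing there. Leave all the other things where they are.

Things in the scene. Friction and masses are not known exactly. Their poses are not given: they have to be found in the camera images.
- gauge: Plain steel setting gauge, 0.16 kg: the one tool in the block with a flat oblong handle and a cross-bar. Origin: centre of the blade tip; z runs up to the handle, x is thickness, y width. In mm: blade 5 (x) by 30 (y), z 0-38; cross-bar 26 (x) by 44 (y), z 38-46; handle 16 (x) by 30 (y), z 46-101. Stands upright in one of the three slots, cross-bar on the block top.
- block: Fixed wooden tool block 190 (x) by 70 (y) by 50 mm high, origin centre of its underside. Three equal slots in the top at x = -60, 0, +60 mm, each 8 (x) by 34 (y) mm and 43 deep; in them stand the gauge, the chisel and the gouge, in any order.
- vise: Fixed grey iron tilting vise, base plate 150 by 100 by 12 mm, origin under it (base spans x -70 to +80 mm). It is turned so that its x points to the right (about -y), within 0.8 rad. It may stand left or right of the middle of the table, the tool block on the other side.
- vise_head: Head; z leans 35 deg from vertical to the vise's -x (left). Origin 55 mm above the vise's underside: on the gap floor, at the fixed jaw's face, midway along the jaws. x crosses the gap to the sliding jaw (sloping up), y along jaws, z out of gap. Fixed jaw, mm: x -30 to 0, y +-40, z 0-42. Screw nut at x 71-97, z to 26. Seated gauge: tip at z 4.
- jaw (a joint): Travel of the sliding jaw, m: the gap is 0.014 minus this. It grows as the jaw closes towards the fixed jaw (the head's -x); 0 to 0.012; starts at 0.002 to 0.005. It slides stiffly (about 6 N) and stays where left. About 0.009 when closed on the 5 mm blade.
- jaw_tab (a point): Centre of the top edge of the bare steel pull tab on the sliding jaw. Tab 8 (head x) by 32 (head y) mm, standing 41 mm above the jaw top (head z 42 to 83 mm). Its back face, flush with the jaw's back, is 4 mm to the head's +x of this point. The jaw reaches 30 mm from this point towards the gap, is 70 mm along y, 42 mm high.
- chisel: Bystander: chisel with round pale wooden handle standing in the block, blade 5 by 30 by 38 mm, 104 mm long in all, up to 28 mm diameter. Origin at blade tip, z up.
- gouge: Bystander: like the chisel, darker and smaller round handle, 88 mm long in all, up to 24 mm diameter. Origin at blade tip, z up.
- jar: Bystander: small jar, 42 mm diameter, 50 high, between vise and block. Origin under it.
- screwdriver: Bystander: screwdriver lying between vise and block.
- cup: Bystander: white mug, 72 mm diameter, 90 high, beyond the work.
- bottle: Bystander: clear bottle, 64 mm diameter, 200 high, far right of the work.
- hammer: Bystander: hammer lying to the left.
- offcut: Bystander: wooden offcut 120 by 60 by 30 mm, lying to the right.
Not all that is in view belongs to the job. Leave any purple look-alike of the gauge alone.

How it is judged:
By the outcome, as a careful person would: the job done as asked, in the order asked, and still so for the second after the job is handed in, with the robot touching nothing.
It also fails if it takes over 61 s, if anything falls off the work surface, if the arm or the gripper's body presses on something with over 40 N, if the wrist force passes 120 N, or if a joint passes its speed limit or range.

## Working session

There is one attempt and no reset: what is moved stays moved. The work goes in short steps, Python scripts to look and compute and a tool call to move; the robot and the scene stay as the last step left them, time stands still between calls to the robot, and variables do not carry over. Pictures are saved under pics/ and viewed, at most 10 in all, crops included, and the job is handed in when it is done.

Besides the shell and the picture viewer there is one more tool, called as name(argument=value, ...) on one line, values as JSON. servo_tool: Moves the arm, as the interface text tells. Its arguments: {"type":"object","properties":{"dp":{"type":"array","items":{"type":"array","items":{"type":"number","minimum":-1,"maximum":1}}},"turn":{"type":"array","items":{"type":"array","items":{"type":"number","minimum":-1,"maximum":1}}},"grip":{"type":"number"},"force":{"type":"number"}},"required":["dp","turn"]}

```bash
mkdir -p pics
python3 - <<'E'
from rig import robot
import cv2,numpy as np
for n in("side","top"):
    s=robot.snapshot(n); cv2.imwrite(f"pics/{n}0.png",s["img"]); np.savez(f"{n}.npz",**s)
    print(n,s["mtx"].round(1).tolist(),s["R"].round(3).tolist(),s["t"].round(3).tolist())
print(robot.get_state())
E
```

```text
side [[386.9, 0.0, 323.6], [0.0, 386.9, 205.1], [0.0, 0.0, 1.0]] [[-0.994, -0.106, -0.017], [-0.068, 0.743, -0.666], [0.083, -0.661, -0.746]] [0.596, 0.129, 0.955]
top [[486.6, 0.0, 321.7], [0.0, 486.6, 200.3], [0.0, 0.0, 1.0]] [[-0.087, -0.996, 0.002], [-0.971, 0.084, -0.225], [0.224, -0.022, -0.974]] [0.018, 0.611, 1.525]
{'clock': 0.1, 'qpos': array([ 1.06768314e+00,  2.63465247e-01, -4.88749636e-02,  1.25937136e+00,
        6.86147199e-07,  1.41549389e+00]), 'dq': array([ 0.00068625, -0.00097881,  0.00224505,  0.00198487,  0.00011045,
        0.00036799]), 'joint_torque': array([ 3.23314998e-03, -6.38581610e+01,  3.85062182e+01,  1.00176726e-02,
       -4.48151843e-05, -4.47232118e-07]), 'eef_pos': array([0.17883145, 0.49335119, 0.23087773]), 'orientation': array([ 1.73030110e-01,  9.84916429e-01, -4.32936540e-04, -1.48270971e-04]), 'contact_force': array([-1.12652702, -0.04140917, -0.18893969]), 'wrist_torque': array([-0.02067157, -0.02372835,  0.00810062]), 'grip_force': 0.0, 'opening': 0.08502279853579651}
```

View pics/side0.png

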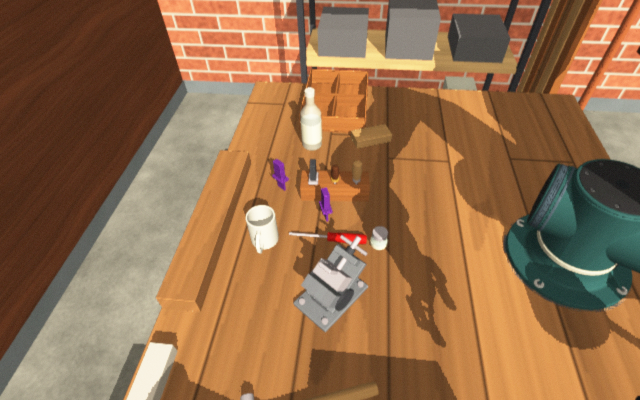

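View pics/top0.png

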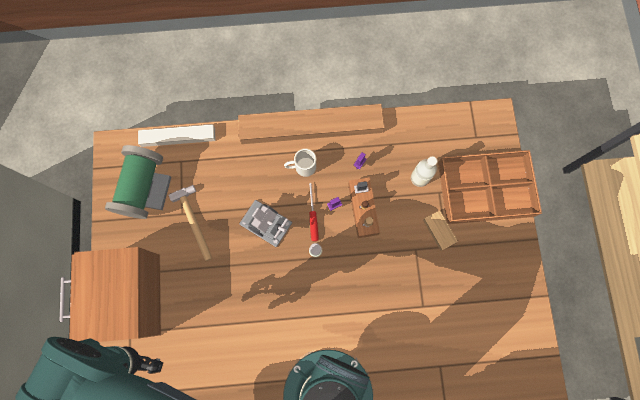

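The side view has the vise at about (332,290) and the block at about (335,185), with the gauge at (313,172) in the slot farthest from the robot. The top view has the vise at about (266,223) and the gauge at (361,187). Next I'll enlarge both.

Run:
```python
import cv2,numpy as np
a=cv2.imread("pics/side0.png");b=cv2.imread("pics/top0.png")
def c(im,x,y,w,h,k): return cv2.resize(im[y:y+h,x:x+w],None,fx=k,fy=k,interpolation=cv2.INTER_CUBIC)
L=4
o=np.zeros((600,800,3),np.uint8)
o[:300,:400]=c(a,290,235,80,60,5);o[300:,:400]=c(a,290,275,80,60,5)
o[:300,400:]=c(b,230,190,80,60,5);o[300:,400:]=c(b,330,175,80,60,5)
cv2.imwrite("pics/z1.png",o)
o=c(a,290,140,100,75,8);cv2.imwrite("pics/z2.png",o)
```

```text
(no output)
```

View pics/z1.png

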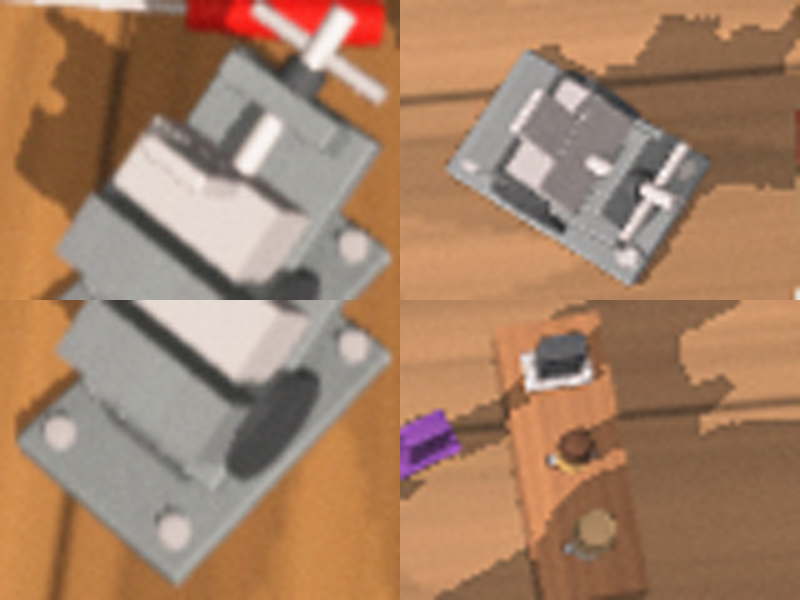

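View pics/z2.png

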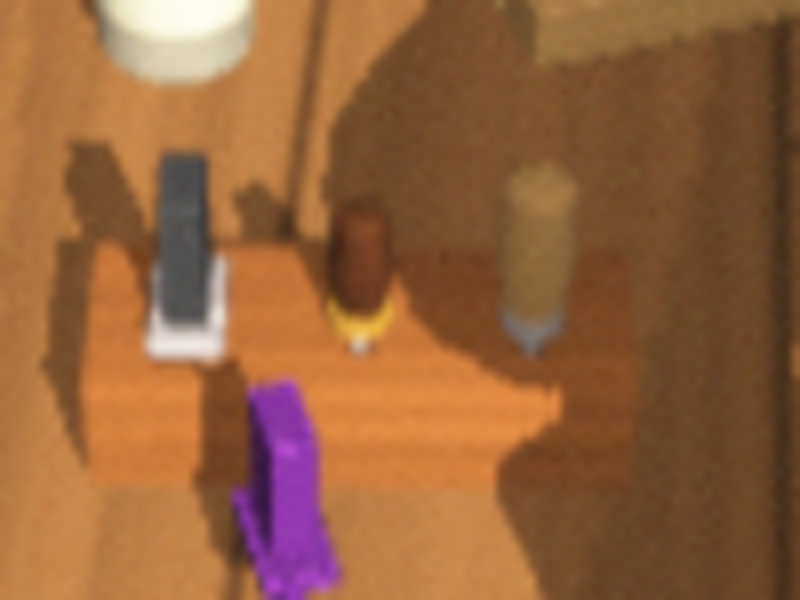

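The crops show the vise base corners clearly in both views, plus the gauge's bright cross-bar and dark handle on the block's far slot. I'll cast these pixels onto their planes.

```bash
cat > h.py <<'E'
import numpy as np,cv2
from scipy.spatial.transform import Rotation as Ro
C={n:dict(np.load(n+".npz")) for n in("side","top")}
def cast(n,uv,z):
    c=C[n];d=c["R"].T@np.linalg.solve(c["mtx"],[*uv,1]);o=-c["R"].T@c["t"];return o+d*(z-o[2])/d[2]
def proj(n,X):
    c=C[n];p=c["mtx"]@(c["R"]@np.asarray(X)+c["t"]);return p[:2]/p[2]
E
python3 - <<'E'
from h import *
t=lambda x,y:(230+(x-400)/5-.5+.1,190+y/5-.4)
tb=lambda x,y:(330+(x-400)/5-.4,175+(y-300)/5-.4)
s=lambda x,y:(290+x/8-.45,140+y/8-.45)
s1=lambda x,y:(290+x/5-.4,235+y/5-.4); s2=lambda x,y:(290+x/5-.4,275+(y-300)/5-.4)
vt=np.array([cast("top",t(*p),.012)for p in[(527,50),(447,170),(632,285),(710,158)]])
vs=np.array([cast("side",p,.012)for p in[s2(18,440),s2(178,583),s2(392,358)]])
print("vise top\n",vt.round(4),"\nside\n",vs.round(4))
for q in(vt,):
    e=(q[3]-q[0]+q[2]-q[1]);print("yaw",np.arctan2(e[1],e[0]),np.linalg.norm(e)/2,q.mean(0))
print("block top",[cast("top",tb(*p),.05).round(4)for p in[(497,327),(598,312),(645,592)]])
print("block side",[cast("side",s(*p),.05).round(4)for p in[(95,243),(630,255),(635,390),(88,380)]])
# gauge: crossbar top z=.058 corners; handle top z=.113
print("bar side",[cast("side",s(*p),.058).round(4)for p in[(148,355),(224,357),(228,258),(157,258)]])
print("handle side",[cast("side",s(*p),.113).round(4)for p in[(163,153),(208,153),(207,205),(160,205)]])
print("handle top",[cast("top",tb(*p),.113).round(4)for p in[(541,337),(586,334),(587,355),(540,357)]])
E
```

```text
vise top
 [[0.6455 0.1896 0.012 ]
 [0.5675 0.2478 0.012 ]
 [0.4793 0.1291 0.012 ]
 [0.5604 0.0712 0.012 ]] 
side
 [[0.6482 0.1924 0.012 ]
 [0.5694 0.2519 0.012 ]
 [0.4818 0.1343 0.012 ]]
yaw -2.2021104146268704 0.1468853358071247 [0.56316895 0.15940973 0.012     ]
block top [array([ 0.6764, -0.1324,  0.05  ]), array([ 0.681, -0.201,  0.05 ]), array([ 0.4894, -0.2109,  0.05  ])]
block side [array([ 0.6846, -0.2019,  0.05  ]), array([ 0.494 , -0.2126,  0.05  ]), array([ 0.4904, -0.1458,  0.05  ]), array([ 0.6771, -0.1337,  0.05  ])]
bar side [array([ 0.6567, -0.1397,  0.058 ]), array([ 0.6307, -0.1411,  0.058 ]), array([ 0.635, -0.19 ,  0.058]), array([ 0.6599, -0.1878,  0.058 ])]
handle side [array([ 0.6546, -0.1814,  0.113 ]), array([ 0.6394, -0.1828,  0.113 ]), array([ 0.6367, -0.157 ,  0.113 ]), array([ 0.6522, -0.1556,  0.113 ])]
handle top [array([ 0.6504, -0.1546,  0.113 ]), array([ 0.6499, -0.1836,  0.113 ]), array([ 0.636 , -0.1828,  0.113 ]), array([ 0.6373, -0.1526,  0.113 ])]
```

```bash
cat >> h.py <<'E'
def head(o=(.567,.1653),yaw=-2.207):
    vx=np.array([np.cos(yaw),np.sin(yaw),0]);up=np.array([0,0,1.]);a=np.radians(35)
    hx=np.cos(a)*vx+np.sin(a)*up;hz=np.cos(a)*up-np.sin(a)*vx
    return np.array([*o,.055]),np.c_[hx,np.cross(hz,hx),hz]
E
python3 - <<'E'
from h import *
o,H=head(); P=lambda *p:o+H@(np.array(p)/1000)
q=3.5;g=14-q
pts={"fix":[(-30,-40,42),(0,-40,42),(0,40,42),(-30,40,42)],"jaw":[(g,-35,42),(g+34,-35,42),(g+34,35,42),(g,35,42)],"tab":[(g+26,-16,83),(g+34,-16,83),(g+34,16,83),(g+26,16,83)]}
col={"fix":(0,0,255),"jaw":(0,255,0),"tab":(255,0,0)}
out=[]
for n,(x0,y0) in {"side":(290,235),"top":(225,185)}.items():
    k=8 if n=="side" else 8
    im=cv2.imread(f"pics/{n}0.png")[y0:y0+75,x0:x0+90 if 0 else x0+90]
    im=cv2.resize(im,None,fx=6,fy=6,interpolation=cv2.INTER_CUBIC)[:450,:400 if 0 else 540]
    cl=im.copy()
    for m,v in pts.items():
        uv=np.array([(proj(n,P(*p))-(x0,y0)+.5)*6 for p in v])
        cv2.polylines(cl,[uv.astype(np.int32)],True,col[m],1)
    out.append(np.hstack([im[:300 if 0 else 450,:400],cl[:450,:400]]))
for n,i in zip("ab",out): cv2.imwrite(f"pics/o{n}.png",i)
E
```

```text
(no output)
```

View pics/oa.png

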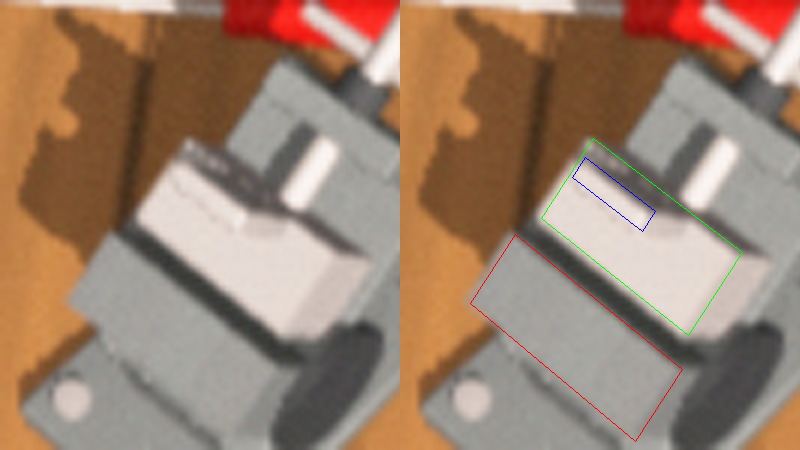

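View pics/ob.png

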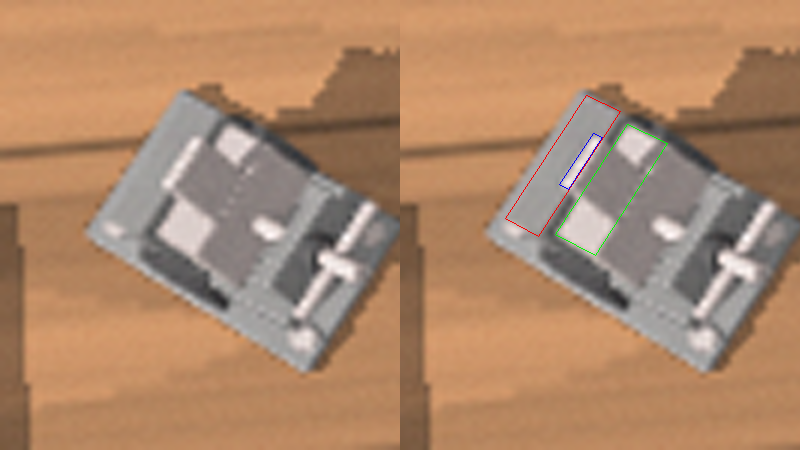

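The projected outlines of the fixed jaw, sliding jaw and tab match both pictures to within about a pixel: side-view gap band from (318,276) to (338,297), tab top at (262,145) of the crop. I'll refine the gap by averaging intensity profiles along the jaws.

Run:
```python
from h import *
o,H=head(); P=lambda *p:o+H@(np.array(p)/1000)
im=C["side"]["img"].mean(2).astype(np.float32)
xs=np.arange(-40,40,2)
for ys in((-30,-5),(5,30)):
    r=[]
    for x in xs:
        uv=np.array([proj("side",P(x,y,42)) for y in np.arange(*ys,1)],np.float32)
        r.append(cv2.remap(im,uv[:,:1],uv[:,1:],cv2.INTER_LINEAR).mean())
    print(ys,[(int(x),int(v)) for x,v in zip(xs,r)])
c=-C["side"]["R"].T@C["side"]["t"];print("cam in head",(H.T@(c-o)).round(3))
g=lambda n:print(n,proj(n,P(0,0,42)),(proj(n,P(1,0,42))-proj(n,P(0,0,42))))
g("side")
s=C["top"]["img"].mean(2).astype(np.float32)
for Y in (0,):
  r=[]
  for x in np.arange(20,70,2):
    uv=np.array([proj("top",P(x,y,83)) for y in np.arange(-12,12,1)],np.float32)
    r.append((int(x),int(cv2.remap(s,uv[:,:1],uv[:,1:],cv2.INTER_LINEAR).mean())))
  print("tab",r)
r=[]
for y in np.arange(-30,31,2):
    uv=np.array([proj("top",P(40.5,y,83))],np.float32); r.append((int(y),int(cv2.remap(s,uv[:,:1],uv[:,1:],cv2.INTER_LINEAR)[0,0])))
print("taby",r)
```

```text
(-30, -5) [(-40, 146), (-38, 129), (-36, 116), (-34, 124), (-32, 143), (-30, 155), (-28, 161), (-26, 163), (-24, 163), (-22, 162), (-20, 163), (-18, 163), (-16, 162), (-14, 163), (-12, 163), (-10, 162), (-8, 162), (-6, 163), (-4, 161), (-2, 147), (0, 104), (2, 68), (4, 60), (6, 74), (8, 132), (10, 195), (12, 217), (14, 219), (16, 219), (18, 219), (20, 219), (22, 219), (24, 219), (26, 219), (28, 219), (30, 218), (32, 216), (34, 214), (36, 212), (38, 209)]
(5, 30) [(-40, 138), (-38, 134), (-36, 127), (-34, 127), (-32, 139), (-30, 151), (-28, 159), (-26, 161), (-24, 160), (-22, 161), (-20, 160), (-18, 160), (-16, 160), (-14, 161), (-12, 161), (-10, 161), (-8, 160), (-6, 161), (-4, 159), (-2, 145), (0, 105), (2, 69), (4, 61), (6, 73), (8, 130), (10, 193), (12, 216), (14, 219), (16, 219), (18, 220), (20, 219), (22, 219), (24, 218), (26, 213), (28, 213), (30, 220), (32, 221), (34, 204), (36, 150), (38, 103)]
cam in head [ 0.169 -0.293  0.802]
side [322.3759972  284.54961877] [ 0.25826341 -0.39469609]
tab [(20, 159), (22, 158), (24, 157), (26, 158), (28, 158), (30, 157), (32, 155), (34, 157), (36, 169), (38, 189), (40, 209), (42, 216), (44, 205), (46, 179), (48, 153), (50, 138), (52, 130), (54, 129), (56, 130), (58, 131), (60, 131), (62, 130), (64, 130), (66, 130), (68, 130)]
taby [(-30, 156), (-28, 157), (-26, 157), (-24, 157), (-22, 158), (-20, 158), (-18, 165), (-16, 189), (-14, 216), (-12, 215), (-10, 213), (-8, 207), (-6, 208), (-4, 218), (-2, 220), (0, 211), (2, 211), (4, 203), (6, 207), (8, 217), (10, 214), (12, 219), (14, 195), (16, 162), (18, 157), (20, 156), (22, 157), (24, 158), (26, 157), (28, 158), (30, 155)]
```

```bash
cat >> h.py <<'E'
def rel(p,R):
    "shift and turn, normalised, from the present pose to p,R"
    from rig import robot
    s=robot.get_state();R0=Ro.from_quat(s["orientation"]);p0=s["eef_pos"]
    print("clock",s["clock"],"pos",p0.round(4),"q",s["qpos"].round(3),"F",s["contact_force"].round(1),"open",round(s["opening"],4),"grip",round(s["grip_force"],1))
    d=R0.inv().apply(np.asarray(p)-p0)/.25;t=(R0.inv()*Ro.from_matrix(R)).as_rotvec()/(np.pi/2)
    print("dp",d.round(4),"turn",t.round(4))
def down(az):  # tool down, tool y at azimuth az
    y=np.array([np.cos(az),np.sin(az),0]);z=np.array([0,0,-1.]);return np.c_[np.cross(y,z),y,z]
E
python3 - <<'E'
from h import *
print("bottle",cast("side",(311,149),0).round(3))
rel([.412,.163,.231],down(1.223-1.368)); rel([.645,-.168,.20],down(-1.513))
E
```

```text
bottle [ 0.679 -0.355  0.   ]
clock 0.1 pos [0.1788 0.4934 0.2309] q [ 1.068  0.263 -0.049  1.259  0.     1.415] F [-1.1 -0.  -0.2] open 0.085 grip 0.0
dp [-1.3272e+00 -9.2440e-01  2.0000e-04] turn [-5.000e-04  3.000e-04  8.709e-01]
clock 0.1 pos [0.1788 0.4934 0.2309] q [ 1.068  0.263 -0.049  1.259  0.     1.415] F [-1.1 -0.  -0.2] open 0.085 grip 0.0
dp [-2.6547 -1.8513  0.1248] turn [-3.0000e-04  8.0000e-04  1.7418e+00]
```

servo_tool(dp=[[-1, -0.7, 0], [-1, -0.7, 0], [-1, -0.7, 0], [-1, -0.7, 0], [-1, -0.7, 0], [-1, -0.7, 0], [-1, -0.7, 0], [-1, -0.7, 0], [-1, -0.7, 0], [-1, -0.7, 0]], turn=[[0, 0, 0.87], [0, 0, 0.87], [0, 0, 0.87], [0, 0, 0.87], [0, 0, 0.87], [0, 0, 0.87], [0, 0, 0.87], [0, 0, 0.87], [0, 0, 0.87], [0, 0, 0.87]], grip=1)

```text
clock: 1.1
eef_pos: [0.3543, 0.2436, 0.2311]
orientation: [0.757, 0.653, -0.0, -0.0]
contact_force: [0.3, 0.3, -0.4]
opening: 0.0854
grip_force: 0.0
```

```bash
python3 -c "
from h import *
rel([.645,-.168,.20],down(-1.513))"
```

```text
clock 1.1 pos [0.3543 0.2436 0.2311] q [ 0.412  0.101 -0.258  1.213  0.     2.13 ] F [ 0.3  0.3 -0.4] open 0.0854 grip 0.0
dp [-1.4584  1.3917  0.1242] turn [-1.000e-04  3.000e-04  8.696e-01]
```

servo_tool(dp=[[-1, 0.95, 0], [-1, 0.95, 0], [-1, 0.95, 0], [-1, 0.95, 0], [-1, 0.95, 0], [-1, 0.95, 0], [-1, 0.95, 0], [-1, 0.95, 0], [-1, 0.95, 0], [-1, 0.95, 0], [-1, 0.95, 0]], turn=[[0, 0, 0.87], [0, 0, 0.87], [0, 0, 0.87], [0, 0, 0.87], [0, 0, 0.87], [0, 0, 0.87], [0, 0, 0.87], [0, 0, 0.87], [0, 0, 0.87], [0, 0, 0.87], [0, 0, 0.87]])

```text
clock: 2.2
eef_pos: [0.5535, -0.0373, 0.2312]
orientation: [0.999, 0.033, -0.0, -0.0]
contact_force: [-0.2, 0.1, -0.3]
opening: 0.0855
grip_force: 0.0
```

```bash
python3 -c "
from h import *
rel([.645,-.168,.16],down(-1.513))"
```

```text
clock 2.2 pos [ 0.5535 -0.0373  0.2312] q [-0.214  0.315  0.026  1.283  0.     2.861] F [-0.2  0.1 -0.3] open 0.0855 grip 0.0
dp [0.3304 0.5461 0.2845] turn [-0.0001  0.0002  0.0057]
```

servo_tool(dp=[[0.33, 0.546, 0.28], [0.33, 0.546, 0.28], [0.33, 0.546, 0.28], [0.33, 0.546, 0.28], [0.33, 0.546, 0.28], [0.33, 0.546, 0.28]], turn=[[0, 0, 0.006], [0, 0, 0.006], [0, 0, 0.006], [0, 0, 0.006], [0, 0, 0.006], [0, 0, 0.006]])

```text
clock: 2.8
eef_pos: [0.644, -0.1685, 0.1611]
orientation: [1.0, 0.027, -0.0, -0.0]
contact_force: [-0.3, 1.2, -0.1]
opening: 0.0854
grip_force: 0.0
```

Run:
```python
from h import *
from rig import robot
rel([.645,-.168,.07],down(-1.513))
s=robot.snapshot("side")["img"];t=robot.snapshot("top")["img"]
a=cv2.resize(s[130:210,280:360],(400,400),interpolation=2);b=cv2.resize(t[150:230,320:400],(400,400),interpolation=2)
cv2.imwrite("pics/g1.png",np.hstack([a,b]))
```

```text
clock 2.8 pos [ 0.644  -0.1685  0.1611] q [-0.378  0.533  0.195  1.234  0.     2.709] F [-0.3  1.2 -0.1] open 0.0854 grip 0.0
dp [ 0.0042 -0.0015  0.3642] turn [-0.0003  0.0004 -0.0019]
```

View pics/g1.png

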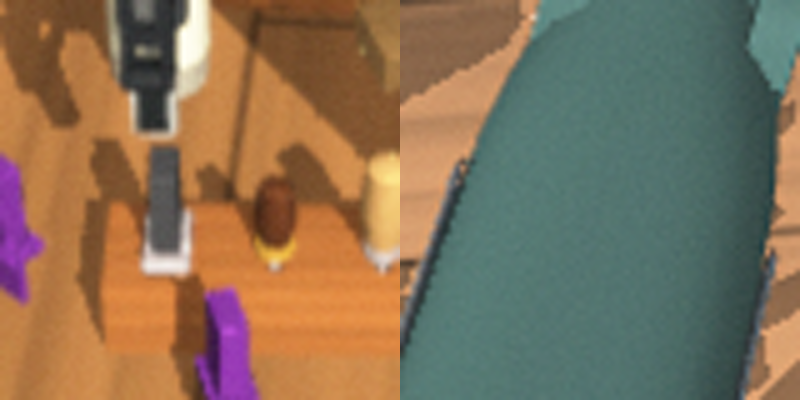

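Side view: the near fingertip bottom is at crop (153,132), i.e. image (310.6,156.4), above the gauge handle top at (165,150), i.e. (313,160). I'll check that against projection, then go down.

Run:
```python
from h import *
for dy in(.0425,.057):print(proj("side",[.644,-.1685+dy,.174]))
print("handle top centre expected at guess",proj("side",[.645,-.168,.113]))
```

```text
[310.19737008 155.20517351]
[309.43741021 159.08004451]
handle top centre expected at guess [312.82531575 162.21637559]
```

servo_tool(dp=[[0.004, 0, 0.06], [0.004, 0, 0.12], [0.004, 0, 0.18], [0.004, 0, 0.24], [0.004, 0, 0.29], [0.004, 0, 0.33], [0.004, 0, 0.36], [0.004, 0, 0.36]], turn=[[0, 0, 0], [0, 0, 0], [0, 0, 0], [0, 0, 0], [0, 0, 0], [0, 0, 0], [0, 0, 0], [0, 0, 0]])

```text
clock: 3.7
eef_pos: [0.6448, -0.1685, 0.0706]
orientation: [1.0, 0.026, -0.0, -0.0]
contact_force: [-0.2, -0.3, 1.1]
opening: 0.0852
grip_force: 0.0
```

Aligned within a millimetre. Closing, then lifting.

servo_tool(dp=[[0, 0, 0], [0, 0, 0], [0, 0, 0], [0, 0, 0], [0, 0, 0], [0, 0, 0], [0, 0, 0], [0, 0, 0], [0, 0, 0], [0, 0, 0], [0, 0, 0], [0, 0, 0]], turn=[[0, 0, 0], [0, 0, 0], [0, 0, 0], [0, 0, 0], [0, 0, 0], [0, 0, 0], [0, 0, 0], [0, 0, 0], [0, 0, 0], [0, 0, 0], [0, 0, 0], [0, 0, 0]], grip=0, force=60)

```text
clock: 4.9
eef_pos: [0.6455, -0.1689, 0.0718]
orientation: [1.0, 0.026, 0.0, 0.0]
contact_force: [-0.3, 0.4, 5.8]
opening: 0.0291
grip_force: 59.5
```

servo_tool(dp=[[0, 0, -0.04], [0, 0, -0.08], [0, 0, -0.13], [0, 0, -0.19], [0, 0, -0.25], [0, 0, -0.32], [0, 0, -0.4], [0, 0, -0.48], [0, 0, -0.56], [0, 0, -0.62], [0, 0, -0.65], [0, 0, -0.65]], turn=[[0, 0, 0], [0, 0, 0], [0, 0, 0], [0, 0, 0], [0, 0, 0], [0, 0, 0], [0, 0, 0], [0, 0, 0], [0, 0, 0], [0, 0, 0], [0, 0, 0], [0, 0, 0]])

```text
clock: 6.1
eef_pos: [0.6456, -0.1689, 0.2351]
orientation: [1.0, 0.026, 0.001, 0.0]
contact_force: [-0.2, 0.7, -2.0]
opening: 0.0293
grip_force: 59.3
```

```bash
cat >> h.py <<'E'
o,H=head()
def P(*p): return o+H@(np.array(p)/1000)
Rg=np.c_[-H[:,0],H[:,1],-H[:,2]]  # tool y along head y (azimuth -0.636)
E
python3 - <<'E'
from h import *
rel(P(4.1,0,160),Rg); print(P(4.1,0,160),P(4.1,0,62),np.linalg.det(Rg),np.arctan2(Rg[1,1],Rg[0,1]))
E
```

```text
clock 6.1 pos [ 0.6456 -0.1689  0.2351] q [-0.378  0.519  0.37   1.42  -0.     2.712] F [-0.2  0.7 -2. ] open 0.0293 grip 59.3
dp [-0.0212 -1.6246  0.1852] turn [-0.1707 -0.3637 -0.5446]
[0.61953066 0.23641619 0.18841599] [0.58613342 0.19120289 0.10813909] 1.0 -0.6362036732051033
```

Run:
```python
from h import *
p=P(4.1,0,160)+[0,0,.07]
rel(.45*np.array([.6456,-.1689,.2351])+.55*p+[0,0,.01],Rg)
```

```text
clock 6.1 pos [ 0.6456 -0.1689  0.2351] q [-0.378  0.519  0.37   1.42  -0.     2.712] F [-0.2  0.7 -2. ] open 0.0293 grip 59.3
dp [-0.0113 -0.8933 -0.0922] turn [-0.1707 -0.3637 -0.5446]
```

servo_tool(dp=[[0, -0.07, -0.03], [0, -0.18, -0.06], [0, -0.3, -0.09], [0, -0.42, -0.09], [0, -0.54, -0.09], [0, -0.66, -0.09], [0, -0.77, -0.09], [0, -0.85, -0.09], [0, -0.89, -0.09], [0, -0.89, -0.09]], turn=[[-0.01, -0.025, -0.04], [-0.03, -0.06, -0.09], [-0.05, -0.1, -0.15], [-0.07, -0.15, -0.22], [-0.09, -0.2, -0.3], [-0.11, -0.25, -0.37], [-0.14, -0.3, -0.44], [-0.16, -0.34, -0.5], [-0.17, -0.36, -0.54], [-0.17, -0.36, -0.54]])

```text
clock: 7.1
eef_pos: [0.6336, 0.0558, 0.2534]
orientation: [0.852, 0.429, -0.267, 0.134]
contact_force: [0.3, -0.3, -1.6]
opening: 0.0296
grip_force: 59.8
```

Run:
```python
from h import *
rel(P(4.1,0,160)+[0,0,.07],Rg)
```

```text
clock 7.1 pos [0.6336 0.0558 0.2534] q [ 0.142  0.876  0.958  2.108 -0.418  2.449] F [ 0.3 -0.3 -1.6] open 0.0296 grip 59.8
dp [ 0.4375 -0.4758 -0.3287] turn [-0.0007 -0.0022 -0.001 ]
```

Run:
```python
from h import *
from rig import robot
print("now head",(H.T@(robot.get_state()["eef_pos"]-o)*1000).round(1))
m=cast("top",(306,158),.09);print("mug",m.round(3),(H.T@(m-o)*1000).round(1))
print(P(4,90,150),P(4,90,90))
rel(P(4.1,85,150),Rg); rel(P(4.1,85,135),Rg)
```

```text
now head [153.5 118.7 134.7]
mug [0.753 0.005 0.09 ] [ 35.4 244.8  18. ]
[0.68856359 0.17839533 0.18016711] [0.6681163  0.15071371 0.13101799]
clock 7.1 pos [0.6336 0.0558 0.2534] q [ 0.142  0.876  0.958  2.108 -0.418  2.449] F [ 0.3 -0.3 -1.6] open 0.0296 grip 59.8
dp [ 0.5977 -0.1357 -0.0591] turn [-0.0007 -0.0022 -0.001 ]
clock 7.1 pos [0.6336 0.0558 0.2534] q [ 0.142  0.876  0.958  2.108 -0.418  2.449] F [ 0.3 -0.3 -1.6] open 0.0296 grip 59.8
dp [ 0.5975 -0.1357  0.0009] turn [-0.0007 -0.0022 -0.001 ]
```

servo_tool(dp=[[0.05, 0, 0], [0.12, -0.02, 0], [0.2, -0.04, 0], [0.3, -0.06, 0], [0.4, -0.09, 0], [0.5, -0.11, 0], [0.57, -0.13, 0], [0.6, -0.135, 0], [0.6, -0.135, 0], [0.6, -0.135, 0]], turn=[[0, 0, 0], [0, 0, 0], [0, 0, 0], [0, 0, 0], [0, 0, 0], [0, 0, 0], [0, 0, 0], [0, 0, 0], [0, 0, 0], [0, 0, 0]])

```text
clock: 8.1
eef_pos: [0.6643, 0.1635, 0.1604]
orientation: [0.855, 0.429, -0.256, 0.137]
contact_force: [0.2, 0.4, -0.7]
opening: 0.0291
grip_force: 59.8
```

Run:
```python
from h import *
rel(P(4.1,0,120),Rg)
```

```text
clock 8.1 pos [0.6643 0.1635 0.1604] q [ 0.269  1.051  1.112  2.109 -0.36   2.569] F [ 0.2  0.4 -0.7] open 0.0291 grip 59.8
dp [ 0.0386 -0.3178 -0.008 ] turn [ 0.0072 -0.0137 -0.0047]
```

```bash
cat > fk.py <<'E'
from h import *
from scipy.optimize import least_squares
D=[([1.06768,.263465,-.048875,1.259371,0],[.17883,.49335,.23088]),([.412,.101,-.258,1.213,0],[.3543,.2436,.2311]),([-.214,.315,.026,1.283,0],[.5535,-.0373,.2312]),
([-.378,.533,.195,1.234,0],[.644,-.1685,.1611]),([-.378,.519,.37,1.42,0],[.6456,-.1689,.2351]),([.142,.876,.958,2.108,-.418],[.6336,.0558,.2534]),([.269,1.051,1.112,2.109,-.36],[.6643,.1635,.1604])]
def tz(q,s): # tool z in world
    c1,s1=np.cos(q[0]),np.sin(q[0]);f=np.array([c1,s1,0]);l=np.array([-s1,c1,0]);u=np.array([0,0,1.])
    ph=q[1]-q[2]+q[3]
    return np.cos(q[4])*(np.cos(ph)*f-np.sin(ph)*u)+s*np.sin(q[4])*l,f,l,u
def fk(q,k,s=1):
    z,f,l,u=tz(q,s);a,h,L2,L3,d,w4,Lt,b=k
    ph=q[1]-q[2]+q[3]; z4=np.cos(ph)*f-np.sin(ph)*u
    return f*(a+L2*np.sin(q[1])+L3*np.cos(q[2])-b*np.sin(q[2]))+u*(h+L2*np.cos(q[1])+L3*np.sin(q[2])+b*np.cos(q[2]))+l*d+z4*w4+z*Lt
def fit():
    k0=[0,.3,.4,.4,.08,.1,.25,0]
    return min((least_squares(lambda k:np.r_[np.ravel([fk(q,k,s)-p for q,p in D]),.002*(k-k0)],k0).__dict__|{"s":s} if 0 else (lambda r:(r.cost,s,r.x))(least_squares(lambda k:np.r_[np.ravel([fk(q,k,s)-p for q,p in D]),.002*(k-k0)],k0)) for s in(1,-1)),key=lambda t:t[0])
def ik(p,zd,k,s,q0=[.27,1.05,1.1,2.1,-.36]):
    r=least_squares(lambda q:np.r_[fk(q,k,s)-p,.3*(tz(q,s)[0]-zd)],q0);return r.x,r.cost
E
python3 - <<'E'
from fk import *
c,s,k=fit();print(c,s,k.round(4));print([np.linalg.norm(fk(q,k,s)-p).round(4) for q,p in D])
for q,_ in D[-2:]: print(tz(q,s)[0])
print(-H[:,2])
for t in[(4.1,85,135),(4.1,0,135),(4.1,0,120),(4.1,0,90),(4.1,0,64),(62,0,60),(62,0,100),(62,0,130)]:
    q,c=ik(P(*t),-H[:,2],k,s);print(t,q.round(3),c)
E
```

```text
0.0011466578935450983 1 [ 0.2788  0.1787  0.5358  0.1035  0.0816  0.1079  0.2887 -0.0672]
[np.float64(0.0038), np.float64(0.0102), np.float64(0.0043), np.float64(0.0368), np.float64(0.0136), np.float64(0.0207), np.float64(0.0138)]
[-0.34029985 -0.45871076 -0.8208413 ]
[-0.32077279 -0.45384686 -0.83134099]
[-0.34078822 -0.46136029 -0.81915204]
(4.1, 85, 135) [ 0.28   1.065  1.082  2.05  -0.367] 0.00021222010670905655
(4.1, 0, 135) [ 0.365  1.138  1.44   2.406 -0.315] 1.474730700412859e-16
(4.1, 0, 120) [ 0.359  1.189  1.627  2.54  -0.318] 1.1797623623793642e-26
(4.1, 0, 90) [ 0.346  1.261  1.881  2.717 -0.324] 1.1015490361646926e-28
(4.1, 0, 64) [ 0.335  1.31   2.053  2.838 -0.329] 2.07617781269963e-24
(62, 0, 60) [ 0.296  1.247  2.339  3.175 -0.349] 5.044015166277392e-19
(62, 0, 100) [ 0.315  1.186  2.079  2.981 -0.34 ] 1.371141582403738e-19
(62, 0, 130) [ 0.328  1.126  1.842  2.809 -0.333] 1.2891011112351452e-23
```

```bash
sed -i 's|    return f\*(a+L2.*|    e=q[1]-q[2];return f*(a+L2*np.sin(q[1])+L3*np.cos(e)-b*np.sin(e))+u*(h+L2*np.cos(q[1])-L3*np.sin(e)-b*np.cos(e))+l*d+z4*w4+z*Lt|' fk.py
python3 - <<'E'
from fk import *
c,s,k=fit();print(c,s,k.round(4));print([np.linalg.norm(fk(q,k,s)-p).round(4) for q,p in D])
for t in[(4.1,85,135),(4.1,0,135),(4.1,0,120),(4.1,0,90),(4.1,0,64),(62,0,60),(62,0,100),(62,0,130)]:
    q,c=ik(P(*t),-H[:,2],k,s);print(t,q.round(3),c)
E
```

```text
2.3485047026853454e-07 1 [ 1.000e-04  1.592e-01  5.816e-01  3.696e-01  8.120e-02  1.402e-01
  2.846e-01 -5.110e-02]
[np.float64(0.0002), np.float64(0.0001), np.float64(0.0003), np.float64(0.0001), np.float64(0.0001), np.float64(0.0002), np.float64(0.0002)]
(4.1, 85, 135) [ 0.278  1.177  1.433  2.307 -0.362] 5.75194338633953e-05
(4.1, 0, 135) [ 0.363  1.     0.993  2.096 -0.315] 1.0085390808846941e-22
(4.1, 0, 120) [ 0.358  0.968  0.885  2.019 -0.318] 5.458845614360455e-20
(4.1, 0, 90) [ 0.345  0.922  0.717  1.893 -0.324] 2.566722273995846e-29
(4.1, 0, 64) [ 0.334  0.895  0.599  1.799 -0.33 ] 5.961109541965128e-20
(62, 0, 60) [ 0.295  0.786  0.446  1.742 -0.35 ] 9.02972408500351e-29
(62, 0, 100) [ 0.314  0.821  0.608  1.876 -0.34 ] 1.0317381278372583e-26
(62, 0, 130) [ 0.327  0.859  0.756  1.989 -0.334] 1.231464745474467e-16
```

servo_tool(dp=[[0.01, -0.03, 0], [0.02, -0.08, 0], [0.03, -0.14, 0], [0.04, -0.2, -0.01], [0.04, -0.26, -0.01], [0.04, -0.3, -0.01], [0.039, -0.318, -0.008], [0.039, -0.318, -0.008], [0.039, -0.318, -0.008]], turn=[[0, 0, 0], [0, -0.005, 0], [0.003, -0.01, -0.002], [0.007, -0.014, -0.005], [0.007, -0.014, -0.005], [0.007, -0.014, -0.005], [0.007, -0.014, -0.005], [0.007, -0.014, -0.005], [0.007, -0.014, -0.005]])

```text
clock: 9.0
eef_pos: [0.6061, 0.2181, 0.1554]
orientation: [0.851, 0.43, -0.269, 0.136]
contact_force: [0.4, 0.0, -1.2]
opening: 0.0292
grip_force: 59.8
```

Run:
```python
from h import *
from rig import robot
rel(P(4.1,0,120),Rg)
S=robot.snapshot("side")["img"];T=robot.snapshot("top")["img"]
x0,y0=290,225;X1,Y1=225,165
a=cv2.resize(S[y0:y0+80,x0:x0+80],(400,400),interpolation=2);b=cv2.resize(T[Y1:Y1+80,X1:X1+80],(400,400),interpolation=2)
cv2.imwrite("pics/v1.png",np.hstack([a,b]))
for z in(60,98,106,161):print(z,[((proj("side",P(4.1+dx,dy,z))-(x0,y0)+.5)*5).round(0).tolist() for dx,dy in((-2.5,-15),(2.5,-15),(2.5,15),(-2.5,15))])
```

```text
clock 9.0 pos [0.6061 0.2181 0.1554] q [ 0.358  0.969  0.887  2.02  -0.318  2.652] F [ 0.4  0.  -1.2] open 0.0292 grip 59.8
dp [-0.0014 -0.0001 -0.0005] turn [0.     0.0004 0.0004]
60 [[176.0, 317.0], [182.0, 307.0], [129.0, 264.0], [123.0, 274.0]]
98 [[137.0, 313.0], [144.0, 303.0], [89.0, 258.0], [82.0, 269.0]]
106 [[128.0, 313.0], [135.0, 302.0], [80.0, 257.0], [73.0, 267.0]]
161 [[65.0, 307.0], [72.0, 295.0], [14.0, 248.0], [7.0, 259.0]]
```

View pics/v1.png

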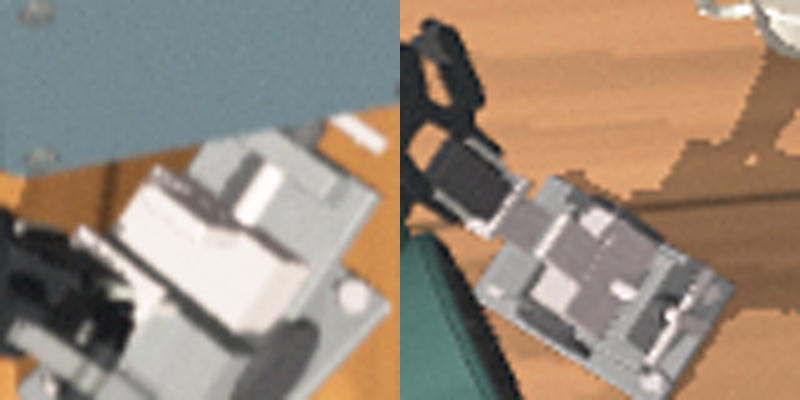

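The bar edge in the side crop runs (78,230)–(165,290), within a pixel of its predicted place, so the blade is over the gap. Inserting along the tool axis.

servo_tool(dp=[[-0.001, 0, 0.02], [-0.001, 0, 0.04], [-0.001, 0, 0.055], [-0.001, 0, 0.065], [-0.001, 0, 0.072], [-0.001, 0, 0.08], [-0.001, 0, 0.088], [-0.001, 0, 0.096]], turn=[[0, 0, 0], [0, 0, 0], [0, 0, 0], [0, 0, 0], [0, 0, 0], [0, 0, 0], [0, 0, 0], [0, 0, 0]])

```text
clock: 9.9
eef_pos: [0.5974, 0.2072, 0.1355]
orientation: [0.851, 0.43, -0.269, 0.136]
contact_force: [-0.4, -0.3, -1.4]
opening: 0.0293
grip_force: 59.8
```

Run:
```python
from h import *
from rig import robot
rel(P(4.1,0,64),Rg);s=robot.get_state()
print("head pos",(H.T@(s["eef_pos"]-o)*1000).round(2),"F head",(H.T@s["contact_force"]).round(1))
```

```text
clock 9.9 pos [0.5974 0.2072 0.1355] q [ 0.349  0.93   0.747  1.916 -0.323  2.643] F [-0.4 -0.3 -1.4] open 0.0293 grip 59.8
dp [-0.0015  0.0017  0.1265] turn [0.0001 0.0005 0.0007]
head pos [ 3.7  -0.43 95.62] F head [-0.5 -0.1 -1.4]
```

servo_tool(dp=[[-0.001, 0, 0.012], [-0.001, 0, 0.024], [-0.001, 0, 0.036], [-0.001, 0, 0.048], [-0.001, 0, 0.06], [-0.001, 0, 0.072], [-0.001, 0, 0.084], [-0.001, 0, 0.094], [-0.001, 0, 0.102], [-0.001, 0, 0.108], [-0.001, 0, 0.112], [-0.001, 0, 0.112]], turn=[[0, 0, 0], [0, 0, 0], [0, 0, 0], [0, 0, 0], [0, 0, 0], [0, 0, 0], [0, 0, 0], [0, 0, 0], [0, 0, 0], [0, 0, 0], [0, 0, 0], [0, 0, 0]])

```text
clock: 11.1
eef_pos: [0.5877, 0.1941, 0.1127]
orientation: [0.851, 0.43, -0.269, 0.135]
contact_force: [1.1, 0.1, -1.7]
opening: 0.0292
grip_force: 59.8
```

Run:
```python
from h import *
from rig import robot
rel(P(4.1,0,64),Rg);s=robot.get_state()
print("head pos",(H.T@(s["eef_pos"]-o)*1000).round(2),"F head",(H.T@s["contact_force"]).round(1))
```

```text
clock 11.1 pos [0.5877 0.1941 0.1127] q [ 0.337  0.899  0.615  1.813 -0.329  2.632] F [ 1.1  0.1 -1.7] open 0.0292 grip 59.8
dp [-0.0003  0.0017  0.0145] turn [-0.0001  0.0006  0.0007]
head pos [ 4.03 -0.43 67.63] F head [-1.6  0.9 -1. ]
```

servo_tool(dp=[[0, 0, 0.004], [0, 0, 0.008], [0, 0, 0.011], [0, 0, 0.014], [0, 0, 0.014]], turn=[[0, 0, 0], [0, 0, 0], [0, 0, 0], [0, 0, 0], [0, 0, 0]])

```text
clock: 11.6
eef_pos: [0.5866, 0.1925, 0.1099]
orientation: [0.851, 0.43, -0.269, 0.135]
contact_force: [-0.3, -0.2, -1.6]
opening: 0.0293
grip_force: 59.8
```

servo_tool(dp=[[0, 0, 0.003], [0, 0, 0.006], [0, 0, 0.009], [0, 0, 0.009]], turn=[[0, 0, 0], [0, 0, 0], [0, 0, 0], [0, 0, 0]])

```text
clock: 12.0
eef_pos: [0.5865, 0.1924, 0.1098]
orientation: [0.852, 0.43, -0.267, 0.136]
contact_force: [5.5, 10.4, 18.4]
opening: 0.0292
grip_force: 62.5
```

Bar seated: depth matches, and about 22 N along the head axis. I'll relax, release and retreat.

servo_tool(dp=[[0, 0, -0.008], [0, 0, -0.008]], turn=[[0, 0, 0], [0, 0, 0]])

```text
clock: 12.2
eef_pos: [0.5866, 0.1925, 0.1098]
orientation: [0.851, 0.43, -0.269, 0.136]
contact_force: [0.5, 1.9, 3.8]
opening: 0.0292
grip_force: 60.2
```

servo_tool(dp=[[0, 0, 0], [0, 0, 0], [0, 0, 0], [0, 0, 0], [0, 0, 0], [0, 0, 0], [0, 0, 0], [0, 0, 0]], turn=[[0, 0, 0], [0, 0, 0], [0, 0, 0], [0, 0, 0], [0, 0, 0], [0, 0, 0], [0, 0, 0], [0, 0, 0]], grip=0.8)

```text
clock: 13.0
eef_pos: [0.5865, 0.1924, 0.1097]
orientation: [0.851, 0.43, -0.269, 0.136]
contact_force: [1.1, -0.5, 0.1]
opening: 0.0682
grip_force: 0.0
```

servo_tool(dp=[[0, 0, -0.02], [0, 0, -0.04], [0, 0, -0.07], [0, 0, -0.1], [0, 0, -0.14], [0, 0, -0.18], [0, 0, -0.22], [0, 0, -0.24], [0, 0, -0.24]], turn=[[0, 0, 0], [0, 0, 0], [0, 0, 0], [0, 0, 0], [0, 0, 0], [0, 0, 0], [0, 0, 0], [0, 0, 0], [0, 0, 0]])

```text
clock: 13.9
eef_pos: [0.6074, 0.2206, 0.1592]
orientation: [0.851, 0.43, -0.268, 0.136]
contact_force: [0.1, 0.1, -0.7]
opening: 0.0683
grip_force: 0.0
```

Run:
```python
from h import *
from rig import robot
s=robot.get_state()
print("head pos",(H.T@(s["eef_pos"]-o)*1000).round(2),"F head",(H.T@s["contact_force"]).round(1))
rel(P(66,0,128),Rg);rel(P(66,0,60),Rg)
```

```text
head pos [  3.7   -0.4  124.65] F head [-0.5  0.  -0.5]
clock 13.9 pos [0.6074 0.2206 0.1592] q [ 0.361  0.977  0.916  2.041 -0.317  2.653] F [ 0.1  0.1 -0.7] open 0.0683 grip 0.0
dp [-0.2492  0.0014 -0.0134] turn [ 0.0004 -0.0001  0.0006]
clock 13.9 pos [0.6074 0.2206 0.1592] q [ 0.361  0.977  0.916  2.041 -0.317  2.653] F [ 0.1  0.1 -0.7] open 0.0683 grip 0.0
dp [-0.2492  0.0012  0.2586] turn [ 0.0004 -0.0001  0.0006]
```

servo_tool(dp=[[-0.03, 0, -0.01], [-0.08, 0, -0.01], [-0.14, 0, -0.01], [-0.2, 0, -0.01], [-0.24, 0.001, -0.01], [-0.25, 0.001, -0.01], [-0.25, 0.001, -0.01], [-0.25, 0.001, -0.01], [-0.25, 0.001, -0.01], [-0.25, 0.001, -0.01]], turn=[[0, 0, 0], [0, 0, 0], [0, 0, 0], [0, 0, 0], [0, 0, 0], [0, 0, 0], [0, 0, 0], [0, 0, 0], [0, 0, 0], [0, 0, 0]], grip=0, force=20)

```text
clock: 14.9
eef_pos: [0.5778, 0.1801, 0.1963]
orientation: [0.851, 0.43, -0.269, 0.135]
contact_force: [-0.3, 0.3, 0.5]
opening: 0.0
grip_force: 0.0
```

Run:
```python
from h import *
from rig import robot
S=robot.snapshot("side")["img"];T=robot.snapshot("top")["img"]
x0,y0=285,225;X1,Y1=225,165
a=cv2.resize(S[y0:y0+80,x0:x0+80],(400,400),interpolation=2);b=cv2.resize(T[Y1:Y1+80,X1:X1+80],(400,400),interpolation=2)
cv2.imwrite("pics/v2.png",np.hstack([a,b]))
rel(P(66,0,60),Rg)
f=lambda n,p,a,b:((proj(n,P(*p))-(a,b)+.5)*5).round(0).tolist()
for p in((2.5,0,105),(2.5,-15,105),(2.5,15,105),(2.5,-22,50),(2.5,22,50),(66,0,127)):print(p,f("side",p,x0,y0),f("top",p,X1,Y1))
```

```text
clock 15.0 pos [0.5778 0.1801 0.1964] q [ 0.323  0.847  0.726  1.972 -0.336  2.62 ] F [ 0.3 -0.5 -0.8] open -0.0 grip 0.0
dp [0.0008 0.0006 0.2653] turn [-0.0001  0.0007  0.0009]
(2.5, 0, 105) [128.0, 288.0] [93.0, 200.0]
(2.5, -15, 105) [156.0, 311.0] [80.0, 220.0]
(2.5, 15, 105) [101.0, 266.0] [106.0, 180.0]
(2.5, -22, 50) [224.0, 326.0] [126.0, 269.0]
(2.5, 22, 50) [147.0, 264.0] [164.0, 211.0]
(66, 0, 127) [193.0, 147.0] [134.0, 214.0]
```

View pics/v2.png

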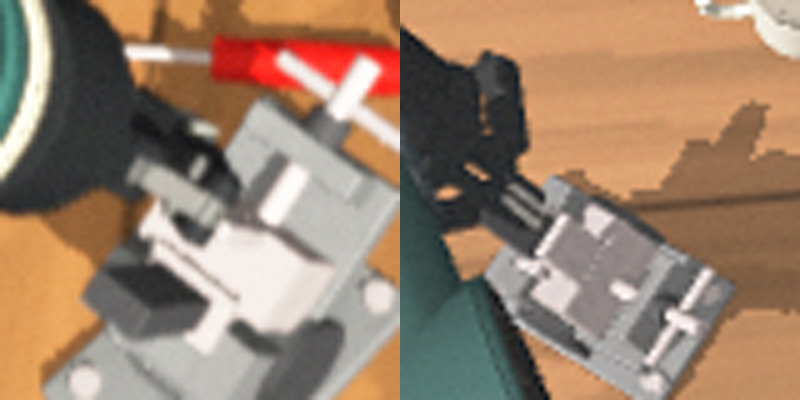

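The gauge stands in the gap (dark handle top around (115,285) in the left crop, bright bar on the jaw tops), and the shut fingers are poised behind the tab. Going down behind it.

servo_tool(dp=[[0, 0, 0.03], [0, 0, 0.07], [0, 0, 0.11], [0, 0, 0.15], [0, 0, 0.19], [0, 0, 0.22], [0, 0, 0.245], [0, 0, 0.26], [0, 0, 0.26]], turn=[[0, 0, 0], [0, 0, 0], [0, 0, 0], [0, 0, 0], [0, 0, 0], [0, 0, 0], [0, 0, 0], [0, 0, 0], [0, 0, 0]])

```text
clock: 15.9
eef_pos: [0.5554, 0.1498, 0.1434]
orientation: [0.851, 0.43, -0.269, 0.135]
contact_force: [0.3, -0.4, 0.8]
opening: -0.0003
grip_force: 0.0
```

servo_tool(dp=[[0.008, 0, 0], [0.016, 0, 0], [0.024, 0, 0], [0.03, 0, 0], [0.036, 0, 0], [0.036, 0, 0]], turn=[[0, 0, 0], [0, 0, 0], [0, 0, 0], [0, 0, 0], [0, 0, 0], [0, 0, 0]])

```text
clock: 16.5
eef_pos: [0.5599, 0.156, 0.1382]
orientation: [0.851, 0.43, -0.269, 0.135]
contact_force: [0.4, -0.0, -0.1]
opening: 0.0001
grip_force: 0.0
```

```bash
cat > st.py <<'E'
from h import *
from rig import robot
s=robot.get_state()
print(s["clock"],"head pos",(H.T@(s["eef_pos"]-o)*1000).round(2),"F head",(H.T@s["contact_force"]).round(1))
E
python3 st.py
```

```text
16.5 head pos [57.26 -0.15 61.44] F head [-0.3  0.4  0. ]
```

servo_tool(dp=[[0.004, 0, 0], [0.008, 0, 0], [0.012, 0, 0], [0.016, 0, 0], [0.016, 0, 0]], turn=[[0, 0, 0], [0, 0, 0], [0, 0, 0], [0, 0, 0], [0, 0, 0]])

```text
clock: 17.0
eef_pos: [0.5618, 0.1584, 0.1361]
orientation: [0.851, 0.43, -0.269, 0.136]
contact_force: [-1.4, -1.0, 0.8]
opening: -0.0002
grip_force: 1.0
```

```bash
python3 st.py
```

```text
17.0 head pos [53.61 -0.09 61.51] F head [ 1.8 -0.5 -0.2]
```

servo_tool(dp=[[0.003, 0, 0], [0.006, 0, 0], [0.009, 0, 0], [0.012, 0, 0], [0.012, 0, 0]], turn=[[0, 0, 0], [0, 0, 0], [0, 0, 0], [0, 0, 0], [0, 0, 0]])

```text
clock: 17.5
eef_pos: [0.5633, 0.1605, 0.1343]
orientation: [0.851, 0.43, -0.269, 0.135]
contact_force: [-1.6, -1.0, 2.7]
opening: 0.0004
grip_force: 2.0
```

```bash
python3 st.py
```

```text
17.5 head pos [50.42 -0.1  61.5 ] F head [ 3.  -0.7  1.2]
```

servo_tool(dp=[[0.003, 0, 0], [0.006, 0, 0], [0.008, 0, 0], [0.008, 0, 0]], turn=[[0, 0, 0], [0, 0, 0], [0, 0, 0], [0, 0, 0]])

```text
clock: 17.9
eef_pos: [0.5638, 0.1612, 0.1338]
orientation: [0.851, 0.43, -0.27, 0.136]
contact_force: [-5.6, -7.2, 9.1]
opening: -0.0002
grip_force: 6.2
```

```bash
python3 st.py
```

```text
17.9 head pos [49.44 -0.1  61.55] F head [12.7 -0.2  2.2]
```

servo_tool(dp=[[0.003, 0, 0], [0.006, 0, 0], [0.008, 0, 0], [0.008, 0, 0], [0.008, 0, 0]], turn=[[0, 0, 0], [0, 0, 0], [0, 0, 0], [0, 0, 0], [0, 0, 0]])

```text
clock: 18.4
eef_pos: [0.5639, 0.1613, 0.1338]
orientation: [0.85, 0.43, -0.271, 0.137]
contact_force: [-12.8, -15.7, 19.1]
opening: 0.0002
grip_force: 13.7
```

```bash
python3 st.py
```

```text
18.4 head pos [49.35 -0.08 61.6 ] F head [27.5 -1.   4. ]
```

Firm stop at 27 N with no further travel, so the blade is nipped. Backing off along +x, then up, and checking.

servo_tool(dp=[[-0.008, 0, 0], [-0.02, 0, 0], [-0.04, 0, 0], [-0.06, 0, 0], [-0.08, 0, 0], [-0.08, 0, 0]], turn=[[0, 0, 0], [0, 0, 0], [0, 0, 0], [0, 0, 0], [0, 0, 0], [0, 0, 0]])

```text
clock: 19.0
eef_pos: [0.5554, 0.1496, 0.1441]
orientation: [0.851, 0.43, -0.269, 0.135]
contact_force: [-0.2, -0.8, 0.3]
opening: 0.0002
grip_force: 0.0
```

servo_tool(dp=[[0, 0, -0.04], [0, 0, -0.09], [0, 0, -0.14], [0, 0, -0.19], [0, 0, -0.24], [0, 0, -0.28], [-0.05, 0, -0.29], [-0.15, 0, -0.29], [-0.27, 0, -0.29], [-0.39, 0, -0.29], [-0.5, 0, -0.29], [-0.5, 0, -0.29]], turn=[[0, 0, 0], [0, 0, 0], [0, 0, 0], [0, 0, 0], [0, 0, 0], [0, 0, 0], [0, 0, 0], [0, 0, 0], [0, 0, 0], [0, 0, 0], [0, 0, 0], [0, 0, 0]])

```text
clock: 20.2
eef_pos: [0.5181, 0.0989, 0.2776]
orientation: [0.852, 0.429, -0.267, 0.136]
contact_force: [1.5, 0.1, 0.2]
opening: -0.0002
grip_force: 0.0
```

```bash
python3 - <<'E'
from h import *
from rig import robot
S=robot.snapshot("side")["img"];T=robot.snapshot("top")["img"]
x0,y0=285,225;X1,Y1=225,165
a=cv2.resize(S[y0:y0+80,x0:x0+80],(400,400),interpolation=2);b=cv2.resize(T[Y1:Y1+80,X1:X1+80],(400,400),interpolation=2)
cv2.imwrite("pics/v3.png",np.hstack([a,b]))
f=lambda n,p,a,b:((proj(n,P(*p))-(a,b)+.5)*5).round(0).tolist()
for p in((-5.5,-15,105),(10.5,-15,105),(10.5,15,105),(-5.5,15,105),(-10.5,-22,50),(15.5,-22,50),(15.5,22,50)):print(p,f("side",p,x0,y0),f("top",p,X1,Y1))
E
python3 st.py
```

```text
(-5.5, -15, 105) [145.0, 328.0] [72.0, 216.0]
(10.5, -15, 105) [167.0, 294.0] [87.0, 224.0]
(10.5, 15, 105) [112.0, 249.0] [114.0, 183.0]
(-5.5, 15, 105) [90.0, 283.0] [99.0, 176.0]
(-10.5, -22, 50) [207.0, 352.0] [114.0, 263.0]
(15.5, -22, 50) [241.0, 300.0] [138.0, 275.0]
(15.5, 22, 50) [163.0, 238.0] [176.0, 217.0]
20.3 head pos [ 1.9222e+02 -3.0000e-02  1.3409e+02] F head [-0.1 -0.1  0.3]
```

View pics/v3.png

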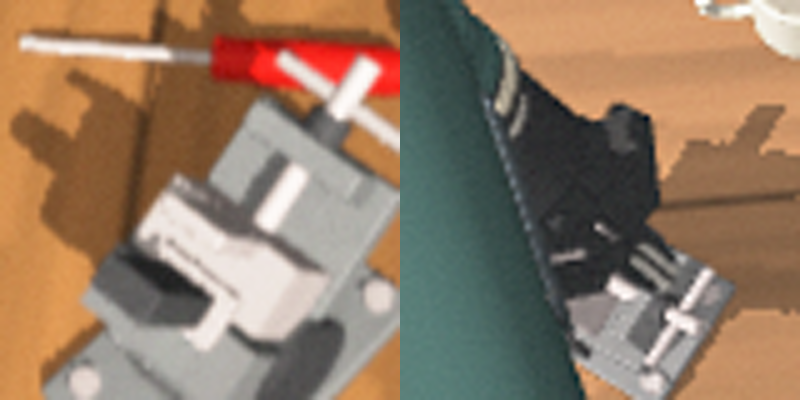

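The gauge's handle top at (90,283), (112,249) and (145,328) and its bar corners at (207,352) and (241,300) lie where a square, nipped, seated gauge should be. The jaw has closed up against the blade and the robot is clear.

```bash
python3 -c "
from rig import robot
print(robot.sign_off())"
```

```text
the job is handed in; nothing more can be done
None
```

The gauge stands seated midway in the tilted vise with its blade nipped flat between the jaws; the job was handed in at about 20 s with the arm clear, and no verdict came back.

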